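# Build up the bearing set on a stub axle

### The arm

A 6-joint arm with a two-finger parallel gripper is mounted at the origin on a cart in front of the work surface, level with it; the furniture and walls round the work are solid. World frame = base frame: x ahead of the robot, y to its left, z up, the work surface at z = 0. Lengths are in m, angles in rad, forces in N, time in s.
With the tool pointing down it reaches from about 0.25 to 0.85 m from the base axis. Payload 12.5 kg.
Tool frame: the origin (TCP) lies between the finger pads; the fingertips stand 14 mm ahead of it and the grasp point (between the pads) lies 5 mm behind it; z points along the fingers, y is the line along which they close (so a half turn about z gives the same grasp; the last joint's range is limited). The gripper opens to 93 mm and grips with 3 to 60 N. Pads are 15 mm wide; open, the fingers measure 128 mm over their backs; the gripper's body (75 mm by 188 mm) begins 65 mm behind the grasp point.
Start: joints at [1.065, 0.351, 1.652, -0, 1.139, -0.085], TCP at [0.225, 0.502, 0.208] pointing down, gripper open.
Joint ranges: [-2.75, 2.75], [-0.79, 2.1], [0.01, 2.65], [-1.57, 4.71], [0.07, 3.14], [-2.87, 2.87]. Speed limits (rad/s): [2.22, 2.22, 2.79, 3.14, 3.14, 3.14].

### API

Orientations are given as a unit quaternion [x, y, z, w].
In Python, from bench import * gives the robot as it stands.
- The arm moves only by the shell command python3 -m creep 'ROWS'. ROWS is text: rows parted by semicolons, each of 5 numbers parted by spaces: the opening in per cent of the stroke, from 0 (shut) to 100 (fully open), then the shift along the tool's x, y, z in cm, then the turn about the tool's z in rad. A call has exactly 8 rows; each row shifts and turns the commanded pose from where the row before left it, along the tool's axes as they then stand; what a row does not reach is not made up. A row lasts 1/12 s, in which the tool goes at most 41.7 mm and 7.16 degrees, less where a joint would pass 70% of its speed; a pose out of reach is approached as far as the arm can. A call is refused whole if a number of a shift passes 4.17 or a number of a turn 0.125, either way. A call with a gripper value outside its range is refused whole. The fingers move at their own pace and stop on an object; the grip force is fixed at half the most. Time passes only in rows, so rows that do not move let the fingers close, or fill a call up. It gives the time, the measured TCP pose, the force, the opening and the grip force at its end, in the units of the state.
- state(): the state, without advancing time (a new reading comes with each control period).
- grab_frame(name): name is "scene" or "top" or "wrist"; returns a dict with "color" (420x560x3 uint8, blue, green, red), "intrinsics" (3x3 intrinsics, pixels), "T" (4x4, takes a point from camera to world coordinates). Camera axes: x right, y down, z forward; pixel columns grow to the right and rows downward; lengths in m; the calibration is good to about 2 mm. A picture is of the moment at which its call begins. There is no depth.
- hand_in(): hands the job in; it is judged then, once.
The state is a dict: "time_s": time; "joint_pos": joint angles; "qvel": joint speeds; "joint_torque": joint torques, N m; "position": TCP position; "ee_rot": TCP orientation; "wrist_force": force on the tool from outside, world axes, zero at the start; "moment": the same for the moment, N m; "finger_gap": opening from 0.0 (shut) to 1.0 (fully open); "grasp_force": force on a finger pad.
Only numpy, scipy, OpenCV 4.12 (cv2) and the standard library are available. Lean on these libraries where they do the work, as an engineer would, in place of code of your own. Each camera call takes 0.05 s, during which the arm holds its last target. There are 200 camera calls.

### The job

Build up the bearing set on the upright stub axle: first the large bearing down onto the axle's shoulder, on it the brass spacer ring, then the small bearing, and last the black shaft collar. Each part has to be threaded over the axle, lie flat and be fully home on the one below it; let go of everything at the end.

Things in the scene. Friction and masses are not known exactly. Their poses are not given: they have to be found in the camera images.
- axle: Stub axle upright on its flange, fixed during a run. Origin: centre of the underside, z up its axis. Coaxial and round, heights above the origin: dark flange 84 mm wide to 12 mm; shoulder 38 mm wide to 30 mm (seat of the large bearing); journal 28 mm wide to 39 mm; cone to 18 mm wide at 45 mm; journal 18 mm wide to 76 mm; end cone to the tip. It and all parts stand on a 3 mm mat (top z = 0.003); the cart rim is 0.11 high.
- axle_tip (a point): Top of the axle, on its axis, 83 mm above the axle's origin. The end cone below it narrows from 18 mm wide to 7 mm over the last 7 mm and leads the bores in.
- large_bearing: Large sealed ball bearing lying flat: steel rings, black seal between, 62 mm outside, bore 30 mm, 16 mm high, about 0.2 kg. Origin: centre of its underside; z is its axis, up. Seated, its underside is 30 mm above the axle's origin.
- spacer: Plain brass spacer ring lying flat: 38 mm outside, bore 20 mm, 10 mm high, about 0.08 kg. Origin: centre of its underside; z up. Seated on the large bearing, its underside is 46 mm above the axle's origin.
- small_bearing: Small sealed ball bearing lying flat, looks like the large one: 47 mm outside, bore 20 mm, 14 mm high, about 0.1 kg. Origin: centre of its underside; z up. Seated on the spacer, its underside is 56 mm above the axle's origin.
- collar: Black shaft collar (plain thick ring with a small bright set screw in its side) lying flat: 34 mm outside, bore 20 mm, 10 mm high, about 0.06 kg. Origin: centre of its underside; z up. Seated on the small bearing, its underside is 70 mm above the axle's origin, and the axle's end shows 3 mm above it.

How it is judged:
By the outcome, as a careful person would: the job done as asked, in the order asked, and still so for the second after the job is handed in, with the robot touching nothing.
It also fails if it takes over 96 s, if anything falls off the work surface, if the arm or the gripper's body presses on something with over 40 N, if the wrist force passes 120 N, or if a joint passes its speed limit or range.

## Working session

There is one attempt and no reset: what is moved stays moved. The work goes in short steps, Python scripts to look and compute and a shell command to move; the robot and the scene stay as the last step left them, time stands still between calls to the robot, and variables do not carry over. Pictures are saved under pics/ and viewed, at most 14 in all, crops included, and the job is handed in when it is done.

```bash
mkdir -p pics; ls
python3 - <<'E'
from bench import *
import cv2
s=state();print(s)
for n in("scene","top"):
    f=grab_frame(n);cv2.imwrite(f"pics/{n}0.png",f["color"]);print(n,f["intrinsics"].round(1).tolist(),f["T"].round(4).tolist())
E
```

```text
pics
{'time_s': 0.0, 'joint_pos': array([ 1.06543946e+00,  3.51204859e-01,  1.65244668e+00, -3.05265030e-06,
        1.13909089e+00, -8.46168323e-02]), 'qvel': array([ 0.00035071,  0.00122613,  0.00029317, -0.00014442, -0.00033155,
        0.00093435]), 'joint_torque': array([ 3.86468033e-03, -4.97332799e+01, -2.85244203e+01,  7.01019145e-02,
        2.57918111e-02, -9.02366105e-05]), 'position': array([0.22444808, 0.50171817, 0.20711003]), 'ee_rot': array([ 2.08821112e-01,  9.77953686e-01, -5.50462179e-04, -1.65810464e-04]), 'wrist_force': array([-0.23227675,  0.27177773, -0.13843073]), 'moment': array([ 0.02490491, -0.03528519, -0.00931502]), 'grasp_force': 0.0, 'finger_gap': 1.000254889525228}
scene [[380.3, 0.0, 285.6], [0.0, 380.3, 207.7], [0.0, 0.0, 1.0]] [[-0.4029, -0.6426, 0.6518, -0.0064], [-0.9152, 0.2759, -0.2937, 0.2267], [0.0089, -0.7148, -0.6992, 0.6726], [0.0, 0.0, 0.0, 1.0]]
top [[485.6, 0.0, 282.0], [0.0, 485.6, 209.4], [0.0, 0.0, 1.0]] [[-0.0259, -0.9956, 0.0895, 0.4609], [-0.9995, 0.0276, 0.0175, -0.0373], [-0.0199, -0.089, -0.9958, 0.914], [0.0, 0.0, 0.0, 1.0]]
```

View pics/top0.png

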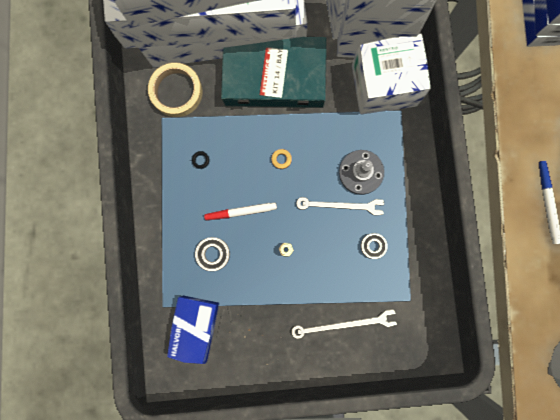

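View pics/scene0.png

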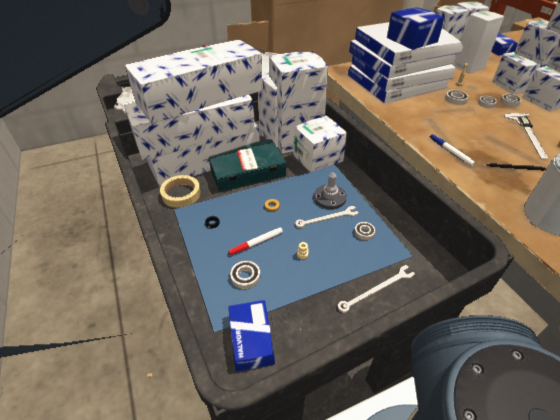

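The top view shows the large bearing at (212,254), spacer (281,158), small bearing (373,246), collar (200,160), axle flange at (362,171) and its tip at about (367,167). The scene view agrees; the pen, wrenches and a nut are only distractors.

```bash
cat > h.py <<'E'
from bench import *
import cv2, numpy as np
from scipy.spatial.transform import Rotation as R
def back(f,uv,z):
    d=f["T"][:3,:3]@np.linalg.solve(f["intrinsics"],[uv[0],uv[1],1.]);o=f["T"][:3,3]
    return o+d*(z-o[2])/d[2]
def proj(f,p):
    c=np.linalg.inv(f["T"])@np.append(p,1.);q=f["intrinsics"]@c[:3];return q[:2]/q[2]
def go(p,yaw=None):
    """shift in tool axes, cm, from measured pose to p; remaining tool-z turn so that tool y lies along world yaw"""
    s=state();r=R.from_quat(s["ee_rot"]);y=r.as_matrix()[:,1]
    print("pos",s["position"].round(4),"tool-y dir",round(np.arctan2(y[1],y[0]),4),"shift cm",(r.inv().apply(np.array(p)-s["position"])*100).round(2))
def blob(f,uv,rad,z,mask=None):
    """non-blue blob round uv -> centre by min enclosing ellipse, at height z"""
    hsv=cv2.cvtColor(f["color"],cv2.COLOR_BGR2HSV).astype(int)
    m=~((abs(hsv[...,0]-105)<12)&(hsv[...,1]>90))
    yy,xx=np.mgrid[:m.shape[0],:m.shape[1]];m&=np.hypot(xx-uv[0],yy-uv[1])<rad
    c=max(cv2.findContours(m.astype(np.uint8),0,2)[0],key=cv2.contourArea)
    e=cv2.fitEllipse(cv2.convexHull(c));p=back(f,e[0],z)
    q=back(f,(e[0][0]+np.mean(e[1])/2,e[0][1]),z);return e,p,2000*np.linalg.norm(q-p)
E
python3 - <<'E'
from h import *
f=grab_frame("top")
for n,uv,r,z in [("large",(212,254),26,.019),("spacer",(281,158),17,.013),("small",(373,246),22,.017),("collar",(200,160),17,.013),("flange",(362,171),32,.015)]:
    e,p,d=blob(f,uv,r,z);print(n,np.round(e[0],1),np.round(e[1],1),p.round(4),"dia mm",d.round(1))
print("tip",back(f,(367,167),.086))
im=f["color"][120:220,300:430];cv2.imwrite("pics/axle.png",cv2.resize(im,None,fx=6,fy=6,interpolation=2))
go([0.3,0.15,.2])
E
```

```text
large [212. 254.] [51.8 51.8] [0.4624 0.1093 0.019 ] dia mm 95.6
spacer [281. 158.] [33.5 33.5] [ 0.6389 -0.0222  0.013 ] dia mm 63.0
small [373. 246.] [43.8 43.8] [ 0.4694 -0.1869  0.017 ] dia mm 80.1
collar [200. 160.] [33.5 33.5] [0.6397 0.1307 0.013 ] dia mm 63.4
flange [362. 171.] [63.8 63.8] [ 0.6094 -0.1727  0.015 ] dia mm 118.5
tip [ 0.60439053 -0.17086721  0.086     ]
pos [0.2245 0.5018 0.2072] tool-y dir 1.15 shift cm [-21.26 -29.03   0.75]
```

View pics/axle.png

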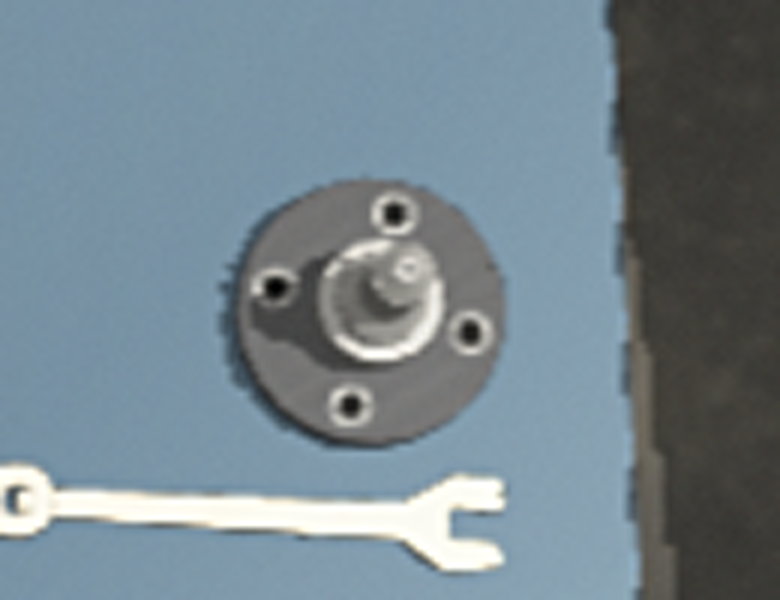

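```bash
sed -i 's/hsv\[...,1\]>90/hsv[...,1]>55/' h.py
python3 -m creep '100 0 0 0 -0.106;100 0 0 0 -0.105;100 0 0 0 -0.105;100 0 0 0 -0.105;100 -1.2 -2 0 0;100 -1.5 -2.5 0 0;100 -1.5 -2.5 0 0;100 -1.5 -2.5 0 0'
python3 -m creep '100 -1.5 -2.5 0 0;100 -1.5 -2.5 0 0;100 -1.5 -2.5 0 0;100 -1.5 -2.5 0 0;100 -1.5 -2.5 0 0;100 -1.5 -2.5 0 0;100 -1.5 -2.5 0 0;100 -1.5 -2.5 0 0'
python3 - <<'E'
from h import *
go([.4624,.1093,.2])
f=grab_frame("top")
for n,uv,r,z in [("large",(212,254),26,.019),("spacer",(281,158),17,.013),("small",(373,246),22,.017),("collar",(200,160),17,.013),("flange",(362,171),32,.015)]:
    e,p,d=blob(f,uv,r,z);print(n,np.round(e[0],1),np.round(e[1],1),p.round(4),"dia mm",d.round(1))
w=grab_frame("wrist");cv2.imwrite("pics/w1.png",w["color"]);print(proj(w,[.4624,.1093,.019]))
E
```

```text
time_s: 0.82
position: [0.2819, 0.4058, 0.2074]
ee_rot: [-0.0, 1.0, -0.0, -0.0]
wrist_force: [-0.1, 1.5, 0.1]
finger_gap: 0.994
grasp_force: 0.0
time_s: 1.48
position: [0.4021, 0.2057, 0.2076]
ee_rot: [-0.0, 1.0, -0.0, -0.0]
wrist_force: [0.7, -0.5, -0.3]
finger_gap: 1.001
grasp_force: 0.0
pos [0.4021 0.2057 0.2076] tool-y dir 1.571 shift cm [-6.03 -9.64  0.76]
large [211.8 253.7] [34.8 35.8] [0.4629 0.1097 0.019 ] dia mm 65.1
spacer [281.1 158.4] [20.9 21.1] [ 0.6381 -0.0223  0.013 ] dia mm 39.5
small [373.9 245.5] [26.9 27.6] [ 0.4702 -0.1885  0.017 ] dia mm 49.8
collar [199.8 159.7] [16.3 17.4] [0.6402 0.131  0.013 ] dia mm 31.8
flange [361.4 171.6] [44.7 45.5] [ 0.6084 -0.1715  0.015 ] dia mm 83.8
[202.22963684 230.1975868 ]
```

View pics/w1.png

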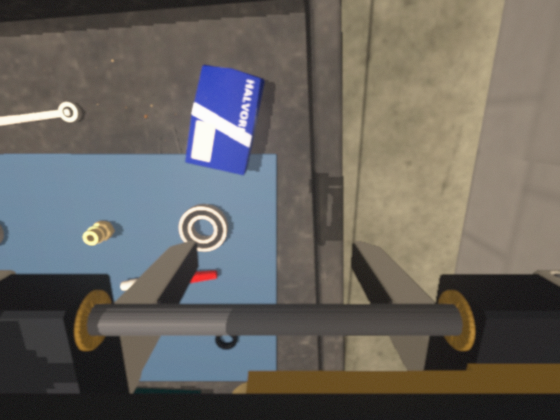

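The wrist view shows the large bearing at (202,229), 1 to 2 px from the projection of the top-camera fix.

```bash
python3 -m creep '100 -1.5 -2.4 1.5 0;100 -1.5 -2.4 1.5 0;100 -1.5 -2.4 1.5 0;100 -1.5 -2.4 1.5 0;100 0 0 1.5 0;100 0 0 1.5 0;100 0 0 1 0;100 0 0 0 0'
python3 - <<'E'
from h import *
w=grab_frame("wrist");cv2.imwrite("pics/w2.png",w["color"])
print("tcp px",proj(w,state()["position"]),w["T"].round(4).tolist())
uv=proj(w,[.4629,.1097,.019]);e,p,d=blob(w,uv,70,.019);print(uv,e,p,d)
go([.4629,.1097,.0195])
E
```

```text
time_s: 2.25
position: [0.4605, 0.1114, 0.1059]
ee_rot: [-0.0, 1.0, -0.0, -0.002]
wrist_force: [-0.9, -0.4, -0.4]
finger_gap: 1.002
grasp_force: 0.0
tcp px [273.45431229 248.51010351] [[0.0001, 0.9618, 0.2737, 0.3845], [1.0, 0.0002, -0.0009, 0.1122], [-0.0009, 0.2737, -0.9618, 0.2827], [0.0, 0.0, 0.0, 1.0]]
[271.80342197 211.88878434] ((271.3798522949219, 208.1747283935547), (69.21161651611328, 69.9087142944336), 82.31392669677734) [0.45933961 0.10931887 0.019     ] 63.917254552936804
pos [0.461  0.1115 0.1071] tool-y dir 1.5715 shift cm [-0.2  -0.18  8.76]
```

View pics/w2.png

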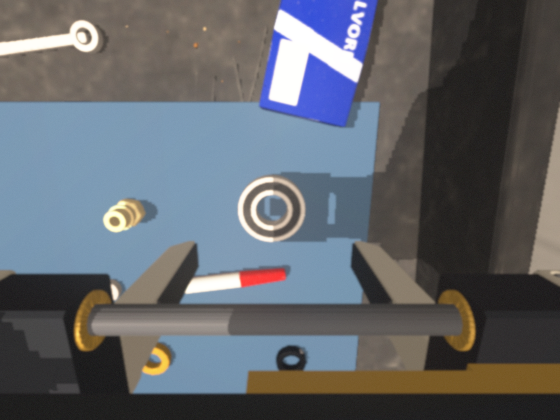

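The large bearing sits at (271,209), just ahead of and between the fingers. Going down to grasp it.

```bash
python3 -m creep '100 0 -0.22 1.5 0;100 0 0 1.5 0;100 0 0 1.5 0;100 0 0 1.5 0;100 0 0 1.5 0;100 0 0 0.8 0;100 0 0 0.45 0;100 0 0 0 0'
python3 -m creep '50 0 0 0 0;50 0 0 0 0;50 0 0 0 0;50 0 0 0 0;50 0 0 0 0;50 0 0 0 0;50 0 0 0 0;50 0 0 0 0'
python3 -m creep '50 0 0 -0.5 0;50 0 0 -1.5 0;50 0 0 -2 0;50 0 0 -2 0;50 0 0 -2 0;50 0 0 -2 0;50 0 0 -1.5 0;50 0 0 0 0'
python3 - <<'E'
from h import *
go([.52,-.16,.15])
w=grab_frame("wrist");cv2.imwrite("pics/w3.png",w["color"][150:320,150:400])
E
```

```text
time_s: 2.97
position: [0.4617, 0.1091, 0.0201]
ee_rot: [-0.0, 1.0, -0.0, -0.0]
wrist_force: [-0.2, 0.2, 0.8]
finger_gap: 1.001
grasp_force: 0.0
time_s: 3.63
position: [0.4617, 0.1089, 0.0202]
ee_rot: [-0.0, 1.0, -0.0, -0.0]
wrist_force: [0.1, -0.1, -0.3]
finger_gap: 0.509
grasp_force: 0.0
time_s: 4.3
position: [0.4631, 0.1091, 0.138]
ee_rot: [-0.0, 1.0, 0.0, 0.002]
wrist_force: [0.3, 0.5, 0.2]
finger_gap: 0.5
grasp_force: 0.0
pos [0.4631 0.1091 0.138 ] tool-y dir 1.5711 shift cm [ -5.69 -26.91  -1.19]
```

View pics/w3.png

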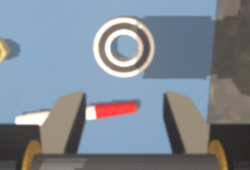

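The fingers are at 50% (about 47 mm), empty. The bearing is still on the mat at about (274,197). I'll measure it and find out why.

Run:
```python
from h import *
f=grab_frame("top");cv2.imwrite("pics/t2.png",cv2.resize(f["color"][200:310,130:290],None,fx=4,fy=4))
w=grab_frame("wrist")
uv=proj(w,[.4629,.1097,.019]);e,p,d=blob(w,uv,70,.019);print(uv,e,p,d)
g=w["color"][int(e[0][1]),:];print(w["T"].round(4).tolist(),w["intrinsics"])
```

```text
[274.46406908 201.99633465] ((274.1050720214844, 198.8486785888672), (63.23444747924805, 64.14686584472656), 83.24967193603516) [0.45960409 0.10933707 0.019     ] 64.46120135365653
[[0.0004, 0.9607, 0.2776, 0.3851], [1.0, -0.0002, -0.0005, 0.1096], [-0.0004, 0.2776, -0.9607, 0.3117], [0.0, 0.0, 0.0, 1.0]] [[298.2458235    0.         274.20947759]
 [  0.         298.2458235  208.38593677]
 [  0.           0.           1.        ]]
```

View pics/t2.png

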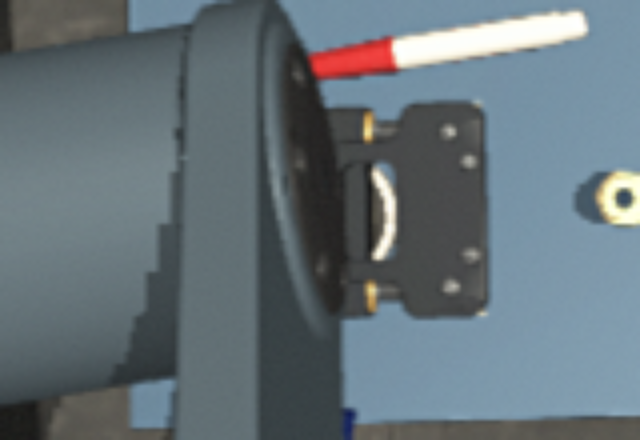

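The bearing hasn't moved, so the fingers closed above it. From the wrist picture the fingertips also look higher than TCP + 14 mm. I'll open, go down to TCP z of about 0.03 and look from two cameras before trusting that offset.

```bash
python3 -m creep '100 0.2 0 1.5 0;100 0 0 1.5 0;100 0 0 1.5 0;100 0 0 1.5 0;100 0 0 1.5 0;100 0 0 1.5 0;100 0 0 1.5 0;100 0 0 0.3 0'
python3 - <<'E'
from h import *
go([.461,.1093,.03])
s=grab_frame("scene");w=grab_frame("wrist");p=state()["position"]
def ann(f):
    im=f["color"].copy()
    return im
def crop(f,a):
    uv=proj(f,p).astype(int);x,y=uv[0]-100,uv[1]-75;print(uv-[x,y], [ (proj(f,p+[0,k*.0465,-.014])-[x,y]).round(1).tolist() for k in(-1,1)])
    return cv2.resize(f["color"][y:y+150,x:x+200],None,fx=4,fy=4)[:300*2]
a=crop(s,0);b=crop(w,0)
cv2.imwrite("pics/s3.png",np.vstack([a[100:400],b[100:400]]))
E
```

```text
time_s: 5.12
position: [0.4577, 0.1086, 0.0242]
ee_rot: [-0.0, 1.0, -0.0, -0.003]
wrist_force: [-0.4, -0.6, -0.2]
finger_gap: 0.985
grasp_force: 0.0
pos [0.4577 0.1086 0.0242] tool-y dir 1.5709 shift cm [-0.33  0.07 -0.58]
[100  75] [[121.6, 72.5], [79.7, 87.0]]
[100  75] [[32.3, 67.3], [168.7, 67.4]]
```

View pics/s3.png

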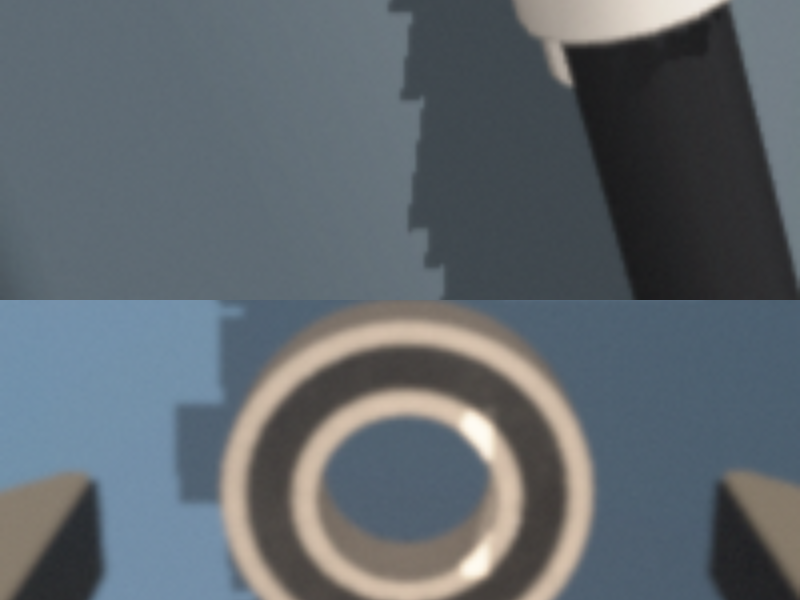

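Confirmed. The tip edges are 155 px apart and lower in the picture, which puts the tips about 12 mm behind the reported TCP, or roughly z 0.036 here, against 0.010 by the stated offset. I'll trust the picture and go down in small steps, watching the force.

```bash
python3 -m creep '100 -0.35 0 0 0;100 0 0 0.5 0;100 0 0 0.5 0;100 0 0 0.5 0;100 0 0 0.3 0;100 0 0 0.2 0;100 0 0 0.2 0;100 0 0 0 0'
python3 -m creep '100 0 0 0.1 0;100 0 0 0.1 0;100 0 0 0.1 0;100 0 0 0.1 0;100 0 0 0 0;100 0 0 0 0;100 0 0 0 0;100 0 0 0 0'
python3 - <<'E'
from h import *
go([.461,.1093,-.0065])
w=grab_frame("wrist");cv2.imwrite("pics/w4.png",cv2.resize(w["color"][130:300,160:390],None,fx=3,fy=3))
E
```

```text
time_s: 5.88
position: [0.463, 0.1088, 0.0048]
ee_rot: [-0.0, 1.0, -0.0, -0.0]
wrist_force: [-0.4, -0.7, -0.3]
finger_gap: 1.003
grasp_force: 0.0
time_s: 6.55
position: [0.4632, 0.1089, 0.0012]
ee_rot: [-0.0, 1.0, 0.0, 0.0]
wrist_force: [-0.2, 0.0, -0.7]
finger_gap: 1.0
grasp_force: 0.0
pos [0.4632 0.1089 0.0012] tool-y dir 1.571 shift cm [0.22 0.04 0.77]
```

View pics/w4.png

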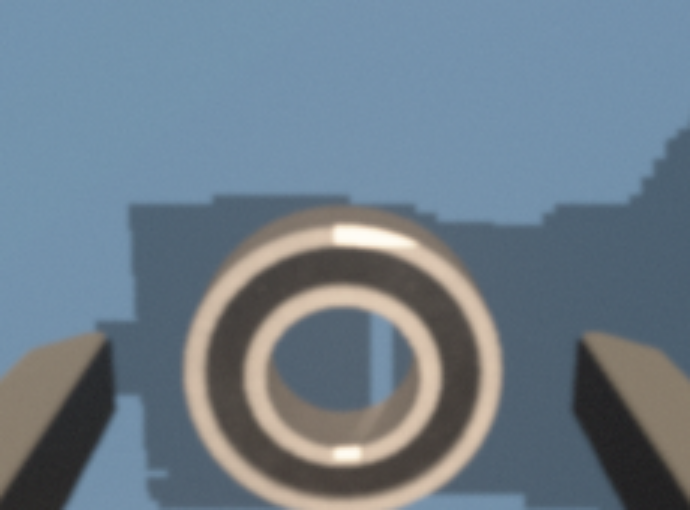

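Still no contact at z=0.0012, where the stated offset would have the tips inside the mat. The tips (110 and 577 in the crop) are level with the bearing top, and the bearing (343,366) is centred between them. Going on down.

```bash
python3 -m creep '100 0 0 0.15 0;100 0 0 0.1 0;100 0 0 0.1 0;100 0 0 0.1 0;100 0 0 0.1 0;100 0 0 0.1 0;100 0 0 0.05 0;100 0 0 0 0'
python3 -m creep '50 0 0 0 0;50 0 0 0 0;50 0 0 0 0;50 0 0 0 0;50 0 0 0 0;50 0 0 0 0;50 0 0 0 0;50 0 0 0 0'
```

```text
time_s: 7.27
position: [0.4631, 0.1089, -0.006]
ee_rot: [-0.0, 1.0, -0.0, -0.0]
wrist_force: [-0.1, -0.9, -0.1]
finger_gap: 0.997
grasp_force: 0.0
time_s: 7.93
position: [0.4632, 0.1089, -0.0058]
ee_rot: [-0.0, 1.0, 0.0, 0.0]
wrist_force: [0.2, -0.2, 0.3]
finger_gap: 0.655
grasp_force: 30.0
```

Gripped: gap 0.655, about 61 mm. Lifting and moving past the axle so the wrist camera can see the tip.

```bash
python3 -m creep '50 0 0 -0.5 0;50 0 0 -1.5 0;50 0 0 -2 0;50 0 0 -2.5 0;50 0 0 -2.5 0;50 0 0 -2 0;50 -0.8 -1.2 -0.8 0;50 -1.6 -2.4 0 0'
python3 -m creep '50 -1.6 -2.4 0 0;50 -1.6 -2.4 0 0;50 -1.6 -2.4 0 0;50 -1.6 -2.4 0 0;50 -1.6 -2.4 0 0;50 -1.6 -2.4 0 0;50 -1.6 -2.4 0 0;50 -1.6 -2.4 0 0'
python3 -m creep '50 -1.6 -2.4 0 0;50 -1.6 -2.4 0 0;50 -0.8 -0.8 0 0;50 0 0 0 0;50 0 0 0 0;50 0 0 0 0;50 0 0 0 0;50 0 0 0 0'
python3 - <<'E'
from h import *
go([.607,-.171,.12])
w=grab_frame("wrist");cv2.imwrite("pics/w5.png",cv2.resize(w["color"][60:340,90:460],None,fx=2,fy=2))
print(proj(w,[.605,-.171,.086]),w["T"].round(4).tolist())
E
```

```text
time_s: 8.6
position: [0.4873, 0.0739, 0.1145]
ee_rot: [-0.001, 1.0, 0.0, 0.001]
wrist_force: [0.7, 0.3, -2.5]
finger_gap: 0.655
grasp_force: 30.0
time_s: 9.27
position: [0.6155, -0.1204, 0.1122]
ee_rot: [-0.0, 1.0, 0.0, -0.0]
wrist_force: [0.3, 0.4, -1.9]
finger_gap: 0.657
grasp_force: 30.0
time_s: 9.93
position: [0.6549, -0.1743, 0.1124]
ee_rot: [-0.001, 1.0, 0.0, -0.0]
wrist_force: [0.2, -0.0, -2.4]
finger_gap: 0.652
grasp_force: 30.0
pos [ 0.6549 -0.1743  0.1124] tool-y dir 1.5718 shift cm [ 4.79  0.33 -0.76]
[278.14392772 163.24990791] [[-0.0005, 0.961, 0.2766, 0.5785], [1.0, 0.0006, -0.0003, -0.1736], [-0.0004, 0.2766, -0.961, 0.2889], [0.0, 0.0, 0.0, 1.0]]
```

View pics/w5.png

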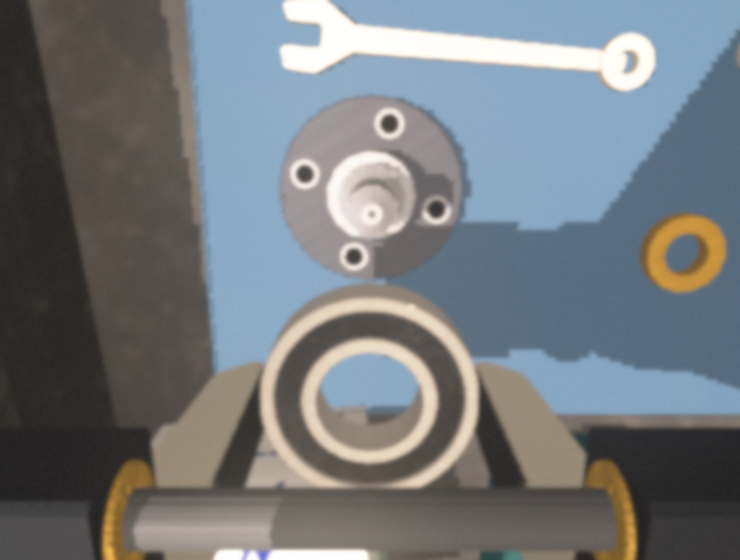

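The axle tip is at full-image (276,166.5) and the flange centre at (275.8,153.8). The held bearing's bore is at about (275,259) and lies flat. That puts the axle at about (0.607,−0.1724), and the bearing sits 2 to 3 mm short of the TCP in x. Moving over and starting to thread.

```bash
python3 -m creep '50 1 0.08 0 0;50 1.5 0 0 0;50 1.5 0 0 0;50 0.52 0 0 0;50 0 0 0 0;50 0 0 1.5 0;50 0 0 1.5 0;50 0 0 0 0'
python3 -m creep '50 0 0 1 0;50 0 0 1 0;50 0 0 1 0;50 0 0 0.5 0;50 0 0 0 0;50 0 0 0 0;50 0 0 0 0;50 0 0 0 0'
python3 - <<'E'
from h import *
go([.6095,-.1735,.0242])
w=grab_frame("wrist");cv2.imwrite("pics/w6.png",cv2.resize(w["color"][180:310,190:360],None,fx=4,fy=4))
E
```

```text
time_s: 10.65
position: [0.6094, -0.1737, 0.0797]
ee_rot: [-0.0, 1.0, 0.001, -0.002]
wrist_force: [-0.0, 0.5, -2.9]
finger_gap: 0.654
grasp_force: 30.0
time_s: 11.32
position: [0.6104, -0.1745, 0.0477]
ee_rot: [-0.0, 1.0, -0.0, 0.0]
wrist_force: [0.8, -0.2, -2.3]
finger_gap: 0.652
grasp_force: 30.0
pos [ 0.6104 -0.1745  0.0477] tool-y dir 1.571 shift cm [0.09 0.1  2.35]
```

View pics/w6.png

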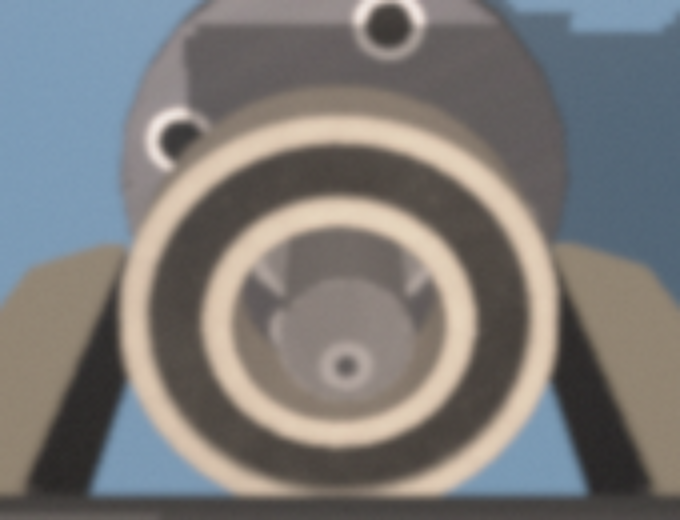

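Through the bore the tip is at (345,366) with the bore centre at about (339,319). By the geometry x agrees to a fraction of a mm and y needs +0.8 mm. Lowering past the cone.

```bash
python3 -m creep '50 0 0.08 0 0;50 0 0 0.4 0;50 0 0 0.4 0;50 0 0 0.3 0;50 0 0 0.2 0;50 0 0 0.2 0;50 0 0 0.1 0;50 0 0 0 0'
python3 -c "
from h import *;go([.6095,-.1735,.0242])"
```

```text
time_s: 12.03
position: [0.61, -0.1734, 0.0308]
ee_rot: [-0.0, 1.0, 0.0, -0.0]
wrist_force: [-0.4, 0.3, -1.4]
finger_gap: 0.653
grasp_force: 30.0
pos [ 0.61   -0.1734  0.0308] tool-y dir 1.5711 shift cm [ 0.05 -0.01  0.66]
```

```bash
python3 -m creep '50 0 0 0.15 0;50 0 0 0.15 0;50 0 0 0.15 0;50 0 0 0.1 0;50 0 0 0.1 0;50 0 0 0 0;50 0 0 0 0;50 0 0 0 0'
```

```text
time_s: 12.7
position: [0.6101, -0.1735, 0.0247]
ee_rot: [-0.0, 1.0, -0.0, 0.0]
wrist_force: [0.4, 0.1, -2.2]
finger_gap: 0.653
grasp_force: 30.0
```

```bash
python3 -m creep '50 0 0 0.1 0;50 0 0 0 0;50 0 0 0 0;50 0 0 0.1 0;50 0 0 0 0;50 0 0 0 0;50 0 0 0 0;50 0 0 0 0'
```

```text
time_s: 13.37
position: [0.6103, -0.1736, 0.024]
ee_rot: [-0.0, 1.0, -0.0, 0.0]
wrist_force: [-4.7, 1.4, 12.9]
finger_gap: 0.656
grasp_force: 30.0
```

Contact came at z=0.024, exactly the expected home height (underside 0.033), with 13 N and little side force. Releasing, lifting and going for the spacer.

```bash
python3 -m creep '75 0 0 -0.1 0;75 0 0 0 0;75 0 0 0 0;75 0 0 -1 0;75 0 0 -2 0;75 0 0 -2 0;75 0 0 -2.5 0;75 0 0 -2 0'
python3 -m creep '75 -0.4 2 0 0;75 -0.4 2.5 0 0;75 -0.5 2.5 0 0;75 -0.5 2.5 0 0;75 -0.5 2.5 0 0;75 -0.5 2.5 0 0;75 0 0.5 0.5 0;75 0 0 0 0'
python3 - <<'E'
from h import *
w=grab_frame("wrist");cv2.imwrite("pics/w7.png",w["color"])
uv=proj(w,[.6366,-.023,.013]);e,p,d=blob(w,uv,45,.013);print(uv,np.round(e[0],1),np.round(e[1],1),p.round(4),d)
go([p[0]+.0025,p[1]-.0008,-.0058])
t=grab_frame("top");cv2.imwrite("pics/t7.png",cv2.resize(t["color"][120:220,300:430],None,fx=5,fy=5))
E
```

```text
time_s: 14.03
position: [0.6104, -0.1736, 0.1208]
ee_rot: [-0.0, 1.0, -0.0, 0.001]
wrist_force: [0.0, 0.0, 0.7]
finger_gap: 0.747
grasp_force: 0.0
time_s: 14.7
position: [0.6377, -0.0221, 0.1132]
ee_rot: [-0.001, 1.0, 0.0, -0.0]
wrist_force: [-0.2, -0.4, -0.4]
finger_gap: 0.75
grasp_force: 0.0
[272.73148916 204.13849452] [272.5 203.3] [41.1 41.9] [ 0.6357 -0.0232  0.013 ] 39.84827151738582
pos [ 0.6377 -0.0234  0.1134] tool-y dir 1.5721 shift cm [-0.06 -0.06 11.92]
```

```bash
python3 -m creep '75 -0.09 -0.06 1.5 0;75 0 0 2 0;75 0 0 2 0;75 0 0 2 0;75 0 0 1.5 0;75 0 0 1 0;75 0 0 0.8 0;75 0 0 0.4 0'
python3 -m creep '75 0 0 0.4 0;75 0 0 0.2 0;75 0 0 0.1 0;20 0 0 0 0;20 0 0 0 0;20 0 0 0 0;20 0 0 0 0;20 0 0 0 0'
python3 -m creep '20 0 0 0 0;20 0 0 0 0;20 0 0 -0.5 0;20 0 0 -1.5 0;20 0 0 -2.5 0;20 0 0 -3 0;20 0 0 -3 0;20 0 0 -3 0'
python3 -c "
from h import *;go([.655,-.174,.1372])"
```

```text
time_s: 15.47
position: [0.6387, -0.0249, 0.001]
ee_rot: [0.0, 1.0, -0.0, -0.0]
wrist_force: [0.8, -0.5, 0.1]
finger_gap: 0.747
grasp_force: 0.0
time_s: 16.13
position: [0.639, -0.0241, -0.0052]
ee_rot: [-0.0, 1.0, -0.0, 0.0]
wrist_force: [-0.0, 0.8, -0.0]
finger_gap: 0.443
grasp_force: 0.0
time_s: 16.8
position: [0.6388, -0.0241, 0.1324]
ee_rot: [-0.0, 1.0, -0.0, 0.0]
wrist_force: [0.2, -0.0, -1.0]
finger_gap: 0.399
grasp_force: 30.0
pos [ 0.6388 -0.0241  0.1324] tool-y dir 1.571 shift cm [ -1.62 -14.99  -0.48]
```

Spacer gripped at gap 0.40, about 37 mm. I'll measure its bore relative to the tool numerically before threading.

```bash
cat >> h.py <<'E'
def brass(f,z,lo=(8,90,60),hi=(30,255,255)):
    m=cv2.inRange(cv2.cvtColor(f["color"],cv2.COLOR_BGR2HSV),lo,hi);m[300:]=0;m[:,:200]=0;m[:,350:]=0
    cs,h=cv2.findContours(m,cv2.RETR_CCOMP,2)
    for c,hh in zip(cs,h[0]):
        if cv2.contourArea(c)>120:
            e=cv2.fitEllipse(c);p=back(f,e[0],z);q=back(f,(e[0][0]+max(e[1])/2,e[0][1]),z)
            print("hole" if hh[3]>=0 else "outer",np.round(e[0],1),np.round(e[1],1),(p-state()["position"]).round(4),"dia",(2000*np.linalg.norm(q-p)).round(1))
E
python3 - <<'E'
from h import *
w=grab_frame("wrist");z=state()["position"][2]
brass(w,z+.0182)
cv2.imwrite("pics/w8.png",w["color"])
E
```

```text
outer [274.3 253.4] [61.3 63. ] [-0.0097  0.001   0.0182] dia 34.9
hole [274.2 252.1] [27.9 34.6] [-0.0104  0.0009  0.0182] dia 19.1
outer [272.1  12.3] [21.6 27.6] [-0.1265  0.      0.0182] dia 12.3
```

Run:
```python
from h import *
w=grab_frame("wrist");p=state()["position"];print(p.round(4),(w["T"][:3,3]-p).round(4))
brass(w,p[2]+.0182)
b=w["color"][200:300,200:350];cv2.imwrite("pics/w9.png",cv2.resize(b,None,fx=5,fy=5))
```

```text
[ 0.6415 -0.0243  0.1362] [-0.078   0.0009  0.1784]
outer [274.2 253.6] [61.3 63.7] [-0.0026  0.0006  0.0182] dia 37.4
hole [274.2 252.2] [28.  34.6] [-0.0035  0.0007  0.0182] dia 20.3
outer [272.1  10. ] [18.9 26.6] [-0.1271 -0.0003  0.0182] dia 12.4
```

View pics/w9.png

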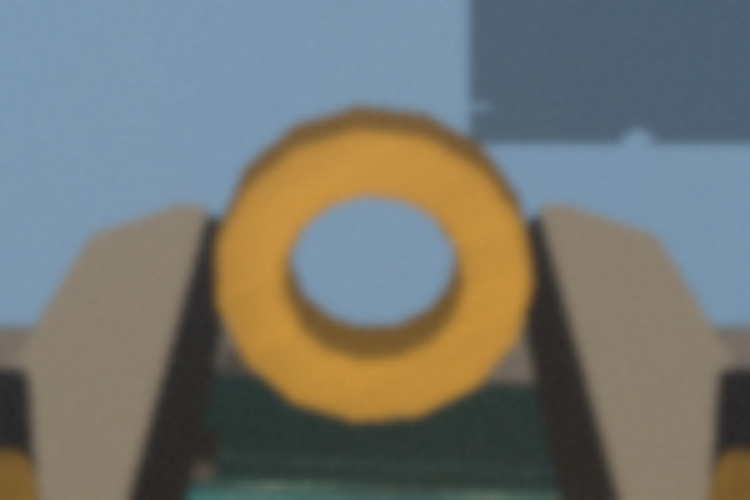

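The spacer is held level and centred, its bore at (374,274) in the crop. The bore-to-tool offset, −2.2 mm in x and +0.7 mm in y, is the same as the large bearing's. Going back to the same tool position over the axle.

```bash
python3 -m creep '20 0.35 -1.5 0 0;20 0.37 -2 0 0;20 0.37 -2.5 0 0;20 0.37 -2.5 0 0;20 0.37 -2.5 0 0;20 0.37 -2 0 0;20 0.37 -1.5 0 0;20 0.37 -0.44 0 0'
python3 -m creep '20 0 0 1 0;20 0 0 1.2 0;20 0 0 1 0;20 0 0 0.6 0;20 0 0 0.5 0;20 0 0 0 0;20 0 0 0 0;20 0 0 0 0'
python3 - <<'E'
from h import *
go([.6097,-.1734,.0408])
w=grab_frame("wrist")
b=w["color"][200:300,200:350];cv2.imwrite("pics/w10.png",cv2.resize(b,None,fx=5,fy=5))
E
```

```text
time_s: 17.57
position: [0.6085, -0.1759, 0.1289]
ee_rot: [0.001, 1.0, 0.0, -0.001]
wrist_force: [0.5, 0.1, -0.1]
finger_gap: 0.395
grasp_force: 30.0
time_s: 18.23
position: [0.6099, -0.1734, 0.087]
ee_rot: [-0.0, 1.0, -0.0, 0.0]
wrist_force: [0.1, -0.0, -1.4]
finger_gap: 0.401
grasp_force: 30.0
pos [ 0.6099 -0.1734  0.087 ] tool-y dir 1.5713 shift cm [ 0.02 -0.    4.62]
```

View pics/w10.png

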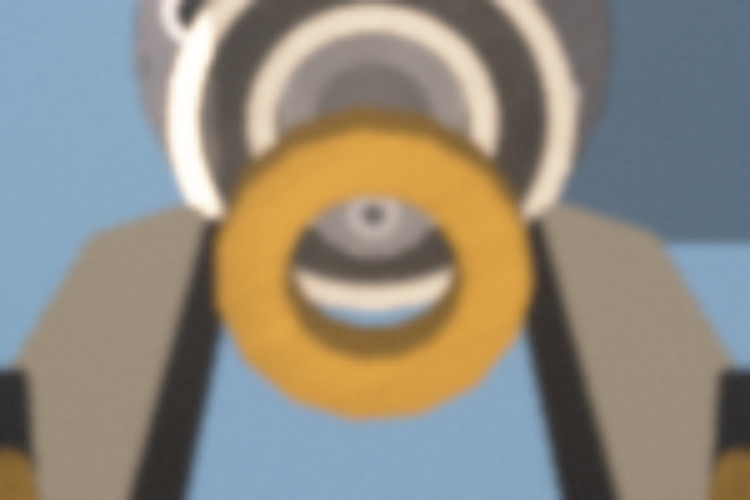

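The tip at (373,212) lines up under the bore (374,273): the geometry leaves under 0.5 mm of error. The large bearing lies flat on its shoulder below. Threading the spacer.

```bash
python3 -m creep '20 0 0 0.5 0;20 0 0 0.5 0;20 0 0 0.3 0;20 0 0 0.3 0;20 0 0 0.2 0;20 0 0 0.2 0;20 0 0 0 0;20 0 0 0 0'
python3 -m creep '20 0 0 0.3 0;20 0 0 0.3 0;20 0 0 0.3 0;20 0 0 0.3 0;20 0 0 0.2 0;20 0 0 0.2 0;20 0 0 0.2 0;20 0 0 0 0'
```

```text
time_s: 18.95
position: [0.6096, -0.1735, 0.0666]
ee_rot: [-0.0, 1.0, 0.0, -0.0]
wrist_force: [1.0, 0.5, -0.8]
finger_gap: 0.397
grasp_force: 30.0
time_s: 19.62
position: [0.6094, -0.1734, 0.0482]
ee_rot: [-0.0, 1.0, 0.0, -0.0]
wrist_force: [-0.1, 0.6, 0.3]
finger_gap: 0.402
grasp_force: 30.0
```

```bash
python3 -m creep '20 0 0 0.2 0;20 0 0 0.2 0;20 0 0 0.15 0;20 0 0 0.1 0;20 0 0 0 0;20 0 0 0 0;20 0 0 0 0;20 0 0 0 0'
python3 -m creep '20 0 0 0.1 0;20 0 0 0 0;20 0 0 0 0;20 0 0 0.1 0;20 0 0 0 0;20 0 0 0 0;20 0 0 0 0;20 0 0 0 0'
```

```text
time_s: 20.28
position: [0.6096, -0.1735, 0.0422]
ee_rot: [-0.0, 1.0, -0.0, 0.0]
wrist_force: [-0.3, -0.4, -0.1]
finger_gap: 0.399
grasp_force: 30.0
time_s: 20.95
position: [0.6097, -0.1736, 0.0404]
ee_rot: [-0.0, 1.0, -0.0, 0.0]
wrist_force: [-0.5, 0.0, 4.1]
finger_gap: 0.399
grasp_force: 30.0
```

Spacer home, contact at 0.0404. Releasing, lifting, and checking numerically how near the cart rim is to the small bearing.

```bash
python3 -m creep '65 0 0 -0.1 0;65 0 0 0 0;65 0 0 0 0;65 0 0 -1 0;65 0 0 -2 0;65 0 0 -2.5 0;65 0 0 -2.5 0;65 0 0 -1 0'
python3 - <<'E'
from h import *
go([.471,-.1898,.10])
t=grab_frame("top");g=cv2.cvtColor(cv2.GaussianBlur(t["color"],(1,9),0),cv2.COLOR_BGR2GRAY)
print(g[240,400:500:3].tolist());print([back(t,(c,240),.11)[1].round(3) for c in (430,440,450,460,470)])
E
```

```text
time_s: 21.62
position: [0.6109, -0.174, 0.1351]
ee_rot: [-0.0, 1.0, -0.001, 0.002]
wrist_force: [0.4, -0.3, 1.2]
finger_gap: 0.646
grasp_force: 0.0
pos [ 0.6109 -0.174   0.1351] tool-y dir 1.5711 shift cm [14.   -1.57  3.45]
[120, 120, 121, 121, 120, 120, 120, 121, 121, 121, 121, 122, 122, 122, 122, 121, 120, 119, 117, 116, 114, 112, 90, 112, 107, 110, 91, 182, 176, 172, 175, 93, 95, 95]
[np.float64(-0.265), np.float64(-0.281), np.float64(-0.298), np.float64(-0.314), np.float64(-0.33)]
```

Run:
```python
from h import *
g=cv2.cvtColor(cv2.GaussianBlur(cv2.imread("pics/top0.png"),(1,15),0),cv2.COLOR_BGR2GRAY)
for r in(235,250): print({c:int(g[r,c]) for c in range(404,500,3)})
```

```text
{404: 161, 407: 125, 410: 91, 413: 94, 416: 57, 419: 58, 422: 57, 425: 58, 428: 58, 431: 57, 434: 56, 437: 56, 440: 56, 443: 57, 446: 43, 449: 28, 452: 28, 455: 31, 458: 28, 461: 27, 464: 60, 467: 94, 470: 99, 473: 97, 476: 96, 479: 143, 482: 159, 485: 159, 488: 158, 491: 116, 494: 86, 497: 86}
{404: 163, 407: 143, 410: 90, 413: 92, 416: 77, 419: 57, 422: 57, 425: 59, 428: 59, 431: 60, 434: 63, 437: 59, 440: 58, 443: 58, 446: 58, 449: 29, 452: 28, 455: 29, 458: 27, 461: 28, 464: 29, 467: 76, 470: 97, 473: 98, 476: 106, 479: 86, 482: 154, 485: 144, 488: 142, 491: 139, 494: 82, 497: 85}
```

The rim's inner face is at about y=−0.34 and the hand reaches only to −0.284, so no turn is needed. Moving over the small bearing.

```bash
python3 -m creep '80 1.5 -0.2 0 0;80 2 -0.2 0 0;80 2.2 -0.2 0 0;80 2.2 -0.3 0.5 0;80 2.2 -0.3 0.5 0;80 2 -0.2 0.5 0;80 1.4 -0.15 0.5 0;80 0.5 0 0.5 0'
python3 -m creep '80 0 0 0 0;80 0 0 0 0;80 0 0 0 0;80 0 0 0 0;80 0 0 0 0;80 0 0 0 0;80 0 0 0 0;80 0 0 0 0'
python3 - <<'E'
from h import *
w=grab_frame("wrist");q=state()["position"]
uv=proj(w,[.4687,-.1891,.017]);e,p,d=blob(w,uv,48,.017);print(uv,np.round(e[0],1),np.round(e[1],1),p.round(4),d, (w["T"][:3,3]-q).round(4))
go([p[0]+.001+.0022,p[1]-.0008,-.0058])
E
```

```text
time_s: 22.33
position: [0.4675, -0.1889, 0.1051]
ee_rot: [0.0, 1.0, 0.0, -0.001]
wrist_force: [0.6, -0.1, 0.5]
finger_gap: 0.796
grasp_force: 0.0
time_s: 23.0
position: [0.4697, -0.189, 0.1062]
ee_rot: [-0.0, 1.0, -0.0, 0.0]
wrist_force: [0.3, -0.2, -0.2]
finger_gap: 0.798
grasp_force: 0.0
[273.4951805  207.32297604] [272.6 205.3] [53.9 54. ] [ 0.4668 -0.1899  0.017 ] 49.8569604595624 [-0.0765  0.0007  0.1765]
pos [ 0.4697 -0.189   0.1062] tool-y dir 1.5711 shift cm [-0.03 -0.17 11.2 ]
```

```bash
python3 -m creep '80 -0.03 -0.17 1.5 0;80 0 0 2 0;80 0 0 2 0;80 0 0 2 0;80 0 0 1.5 0;80 0 0 1 0;80 0 0 0.5 0;80 0 0 0.3 0'
python3 -m creep '80 0 0 0.2 0;80 0 0 0.15 0;80 0 0 0 0;30 0 0 0 0;30 0 0 0 0;30 0 0 0 0;30 0 0 0 0;30 0 0 0 0'
python3 -m creep '30 0 0 0 0;30 0 0 0 0;30 0 0 0 0;30 0 0 -0.5 0;30 0 0 -1.5 0;30 0 0 -2.5 0;30 0 0 -2 0;30 0 0 -1 0'
python3 -m creep '30 0 0 -1 0;30 0 0 -2 0;30 0 0 -2 0;30 0 0 -1.5 0;30 0 0 0 0;30 0 0 0 0;30 0 0 0 0;30 0 0 0 0'
python3 - <<'E'
from h import *
go([.6097,-.1735,.1372])
w=grab_frame("wrist");p=state()["position"];z=p[2]+.0225
# white race ring + seal: dark seal annulus -> fit outer and inner edge on top face
g=cv2.cvtColor(w["color"],cv2.COLOR_BGR2GRAY)[190:300,200:350]
cv2.imwrite("pics/w11.png",cv2.resize(g,None,fx=5,fy=5))
m=(g<85).astype(np.uint8)
cs,h=cv2.findContours(m,cv2.RETR_CCOMP,2)
for c,hh in zip(cs,h[0]):
    if len(c)>30:
        e=cv2.fitEllipse(c);uv=np.array(e[0])+[200,190];print(hh[3]>=0,uv.round(1),np.round(e[1],1),(back(w,uv,z)-p).round(4))
E
```

```text
time_s: 23.72
position: [0.4699, -0.1907, -0.0022]
ee_rot: [-0.0, 1.0, 0.0, -0.0]
wrist_force: [0.3, 0.4, 0.2]
finger_gap: 0.799
grasp_force: 0.0
time_s: 24.38
position: [0.47, -0.1908, -0.0052]
ee_rot: [-0.0, 1.0, -0.0, 0.0]
wrist_force: [-0.3, 0.3, 0.9]
finger_gap: 0.49
grasp_force: 30.3
time_s: 25.05
position: [0.4706, -0.1911, 0.0719]
ee_rot: [-0.0, 1.0, -0.001, 0.001]
wrist_force: [0.6, -0.8, -1.1]
finger_gap: 0.493
grasp_force: 30.0
time_s: 25.72
position: [0.4692, -0.1904, 0.1333]
ee_rot: [-0.0, 1.0, 0.001, -0.001]
wrist_force: [0.0, 0.7, -0.6]
finger_gap: 0.493
grasp_force: 30.0
pos [ 0.4692 -0.1904  0.1333] tool-y dir 1.5709 shift cm [-14.05   1.69  -0.41]
False [210.9 336.6] [ 12.1 185.7] [ 0.0494 -0.0382  0.0225]
False [289.4 233.6] [ 31.7 143. ] [-0.0178  0.009   0.0225]
False [201.7 231. ] [ 3.7 14.5] [-0.0194 -0.0392  0.0225]
```

Small bearing gripped, gap 0.493. Checking its bore offset on the dark seal annulus.

Run:
```python
from h import *
w=grab_frame("wrist");p=state()["position"];zt=p[2]+.0225
c=proj(w,[p[0]-.0022,p[1]+.0007,zt]);print(p.round(4),"pred",c.round(1))
g=cv2.cvtColor(w["color"],cv2.COLOR_BGR2GRAY)
yy,xx=np.mgrid[:420,:560];roi=np.hypot(xx-c[0],(yy-c[1])*1.05)<37.5
for th in(90,120):
    m=((g<th)&roi).astype(np.uint8);m=cv2.morphologyEx(m,cv2.MORPH_OPEN,np.ones((3,3)))
    cs,h=cv2.findContours(m,cv2.RETR_CCOMP,2)
    for k,hh in zip(cs,h[0]):
        if len(k)>40: e=cv2.fitEllipse(k);print(th,hh[3]>=0,np.round(e[0],1),np.round(e[1],1))
print([int(v) for v in g[int(c[1])-45:int(c[1])+48,int(c[0])]])
print([int(v) for v in g[int(c[1]),int(c[0])-45:int(c[0])+46]])
```

```text
[ 0.4694 -0.1905  0.1336] pred [274.3 259.6]
90 False [295.4 270.7] [14.  34.3]
120 False [274.1 258.3] [61.3 67.5]
120 True [274.  258.9] [46.3 49.7]
[159, 144, 140, 137, 139, 141, 156, 186, 213, 221, 222, 214, 186, 134, 103, 98, 99, 97, 96, 97, 95, 97, 111, 141, 184, 214, 222, 223, 220, 209, 194, 189, 186, 176, 162, 157, 174, 221, 248, 254, 254, 255, 255, 255, 255, 255, 255, 255, 255, 254, 252, 234, 176, 141, 138, 139, 140, 140, 138, 138, 143, 163, 197, 219, 223, 218, 192, 141, 98, 89, 89, 89, 85, 88, 90, 105, 141, 183, 210, 218, 216, 202, 168, 148, 147, 149, 147, 145, 137, 114, 90, 79, 77]
[83, 62, 61, 66, 100, 156, 203, 219, 220, 206, 170, 126, 100, 96, 94, 94, 94, 95, 97, 99, 108, 139, 182, 213, 222, 223, 218, 195, 157, 135, 132, 142, 159, 175, 183, 186, 187, 186, 186, 189, 206, 240, 253, 254, 255, 255, 255, 255, 255, 255, 255, 255, 254, 254, 254, 253, 250, 241, 207, 156, 134, 131, 148, 183, 213, 223, 222, 218, 191, 141, 99, 83, 83, 81, 81, 82, 84, 84, 88, 104, 146, 192, 217, 222, 216, 187, 127, 77, 56, 60, 73]
```

The seal centre is at (274,257.6), so the bearing sits about 0.5 mm shorter in x than the spacer did. I'll aim 0.6 mm further out.

```bash
python3 -m creep '30 -1.2 0.2 0 0;30 -1.9 0.2 0 0;30 -2.2 0.3 0 0;30 -2.2 0.3 0 0;30 -2.2 0.3 0 0;30 -2.0 0.2 0 0;30 -1.5 0.2 0 0;30 -0.83 0.02 0 0'
python3 -m creep '30 0 0 1 0;30 0 0 1.2 0;30 0 0 1 0;30 0 0 0.6 0;30 0 0 0.2 0;30 0 0 0 0;30 0 0 0 0;30 0 0 0 0'
python3 - <<'E'
from h import *
go([.6103,-.1735,.0508])
E
```

```text
time_s: 26.48
position: [0.6113, -0.173, 0.1337]
ee_rot: [-0.0, 1.0, 0.0, -0.0]
wrist_force: [0.3, 0.0, -1.4]
finger_gap: 0.493
grasp_force: 30.0
time_s: 27.15
position: [0.6104, -0.1737, 0.0952]
ee_rot: [-0.0, 1.0, -0.0, 0.0]
wrist_force: [0.1, -0.1, -0.9]
finger_gap: 0.493
grasp_force: 30.0
pos [ 0.6104 -0.1737  0.0952] tool-y dir 1.5709 shift cm [0.01 0.02 4.44]
```

```bash
python3 -m creep '30 0 0.02 0.5 0;30 0 0 0.5 0;30 0 0 0.4 0;30 0 0 0.3 0;30 0 0 0.2 0;30 0 0 0.2 0;30 0 0 0.2 0;30 0 0 0 0'
python3 -m creep '30 0 0 0.2 0;30 0 0 0.2 0;30 0 0 0.2 0;30 0 0 0.2 0;30 0 0 0 0;30 0 0 0 0;30 0 0 0 0;30 0 0 0 0'
```

```text
time_s: 27.82
position: [0.61, -0.1732, 0.0712]
ee_rot: [-0.0, 1.0, 0.0, -0.0]
wrist_force: [-0.8, 0.4, -1.3]
finger_gap: 0.493
grasp_force: 30.0
time_s: 28.48
position: [0.61, -0.1733, 0.0636]
ee_rot: [-0.0, 1.0, 0.0, -0.0]
wrist_force: [-2.0, 0.1, -2.1]
finger_gap: 0.497
grasp_force: 30.0
```

```bash
python3 -m creep '30 0.03 0 0.2 0;30 0 0 0.2 0;30 0 0 0.2 0;30 0 0 0.2 0;30 0 0 0.15 0;30 0 0 0.15 0;30 0 0 0.05 0;30 0 0 0 0'
python3 -m creep '30 0 0 0.1 0;30 0 0 0 0;30 0 0 0.05 0;30 0 0 0 0;30 0 0 0.05 0;30 0 0 0 0;30 0 0 0 0;30 0 0 0 0'
```

```text
time_s: 29.15
position: [0.6099, -0.1733, 0.052]
ee_rot: [-0.0, 1.0, 0.0, 0.0]
wrist_force: [-0.6, -0.5, -1.0]
finger_gap: 0.491
grasp_force: 30.0
time_s: 29.82
position: [0.6099, -0.1733, 0.0502]
ee_rot: [-0.0, 1.0, -0.0, 0.0]
wrist_force: [-0.6, 0.3, -0.1]
finger_gap: 0.492
grasp_force: 30.0
```

```bash
python3 -m creep '30 0 0 0.05 0;30 0 0 0 0;30 0 0 0.05 0;30 0 0 0 0;30 0 0 0 0;30 0 0 0 0;30 0 0 0 0;30 0 0 0 0'
```

```text
time_s: 30.48
position: [0.61, -0.1733, 0.0501]
ee_rot: [-0.0, 1.0, -0.0, 0.0]
wrist_force: [-4.1, 1.7, 9.4]
finger_gap: 0.493
grasp_force: 30.1
```

Small bearing home, contact at 0.050 with 9 N. Releasing and going to the collar.

```bash
python3 -m creep '75 0 0 -0.1 0;75 0 0 0 0;75 0 0 0 0;75 0 0 -1 0;75 0 0 -2 0;75 0 0 -2.5 0;75 0 0 -2.5 0;75 0 0 -1 0'
python3 -m creep '65 -0.3 2 0 0;65 -0.4 3 0 0;65 -0.4 3.5 0 0;65 -0.4 3.5 0 0;65 -0.4 3.5 0 0;65 -0.4 3.5 0 0;65 -0.4 3.5 0.5 0;65 -0.2 3 1 0'
python3 -m creep '65 -0.2 2.5 1 0;65 0 1.8 1 0;65 0 0.5 0.5 0;65 0 0 0 0;65 0 0 0 0;65 0 0 0 0;65 0 0 0 0;65 0 0 0 0'
python3 - <<'E'
from h import *
w=grab_frame("wrist");q=state()["position"]
uv=proj(w,[.6387,.1304,.013])
g=cv2.cvtColor(w["color"],cv2.COLOR_BGR2GRAY);yy,xx=np.mgrid[:420,:560]
for th in(60,75):
    m=((g<th)&(np.hypot(xx-uv[0],yy-uv[1])<45)).astype(np.uint8)
    cs,h=cv2.findContours(m,cv2.RETR_CCOMP,2)
    for k,hh in zip(cs,h[0]):
        if len(k)>25: e=cv2.fitEllipse(k);print(th,hh[3]>=0,np.round(e[0],1),np.round(e[1],1),back(w,e[0],.013).round(4))
print(uv);go([.6415,.1296,-.0058])
E
```

```text
time_s: 31.15
position: [0.6112, -0.1737, 0.1441]
ee_rot: [-0.0, 1.0, -0.001, 0.002]
wrist_force: [-0.0, -0.5, 0.9]
finger_gap: 0.749
grasp_force: 0.0
time_s: 31.82
position: [0.6394, 0.084, 0.1259]
ee_rot: [-0.0, 1.0, 0.0, 0.001]
wrist_force: [0.9, -0.2, 0.2]
finger_gap: 0.647
grasp_force: 0.0
time_s: 32.48
position: [0.6412, 0.1287, 0.1007]
ee_rot: [0.0, 1.0, 0.0, 0.0]
wrist_force: [0.1, 1.0, 0.7]
finger_gap: 0.651
grasp_force: 0.0
60 False [276.4 204.9] [26.6 30.4] [0.6375 0.1313 0.013 ]
75 False [276.5 206.2] [31.6 34.3] [0.6387 0.1314 0.013 ]
75 True [275.1 205.2] [20.5 22. ] [0.6378 0.1301 0.013 ]
[275.39059462 206.14841916]
pos [0.6411 0.1289 0.1006] tool-y dir 1.57 shift cm [-0.03  0.07 10.64]
```

```bash
python3 -m creep '65 -0.03 0.07 1.5 0;65 0 0 2 0;65 0 0 2 0;65 0 0 2 0;65 0 0 1.2 0;65 0 0 0.8 0;65 0 0 0.5 0;65 0 0 0.3 0'
python3 -m creep '65 0 0 0.2 0;65 0 0 0.1 0;65 0 0 0 0;20 0 0 0 0;20 0 0 0 0;20 0 0 0 0;20 0 0 0 0;20 0 0 0 0'
python3 -m creep '20 0 0 0 0;20 0 0 0 0;20 0 0 0 0;20 0 0 -0.5 0;20 0 0 -1.5 0;20 0 0 -2.5 0;20 0 0 -2.5 0;20 0 0 -2.5 0'
python3 -m creep '20 0 0 -2.5 0;20 0 0 -2 0;20 0 0 -1 0;20 0 0 0 0;20 0 0 0 0;20 0 0 0 0;20 0 0 0 0;20 0 0 0 0'
python3 - <<'E'
from h import *
w=grab_frame("wrist");p=state()["position"];zt=p[2]+.0182
c=proj(w,[p[0]-.0029,p[1]+.0007,zt]);print(p.round(4),"pred",c.round(1));cv2.imwrite("pics/w12.png",w["color"])
g=cv2.cvtColor(w["color"],cv2.COLOR_BGR2GRAY)
print([int(v) for v in g[int(c[1])-40:int(c[1])+40,int(c[0])]])
print([int(v) for v in g[int(c[1]),int(c[0])-40:int(c[0])+40]])
go([.6097,-.1734,.14])
E
```

```text
time_s: 33.2
position: [0.6413, 0.1303, -0.0029]
ee_rot: [-0.0, 1.0, 0.0, 0.0]
wrist_force: [-0.8, 0.2, 0.6]
finger_gap: 0.649
grasp_force: 0.0
time_s: 33.87
position: [0.6411, 0.1304, -0.0057]
ee_rot: [-0.0, 1.0, -0.0, 0.0]
wrist_force: [-0.1, 0.6, 1.8]
finger_gap: 0.348
grasp_force: 30.1
time_s: 34.53
position: [0.6411, 0.1304, 0.0914]
ee_rot: [-0.0, 1.0, 0.0, 0.0]
wrist_force: [0.7, 0.1, -0.0]
finger_gap: 0.345
grasp_force: 30.0
time_s: 35.2
position: [0.6406, 0.1303, 0.1429]
ee_rot: [-0.0, 1.0, -0.0, -0.001]
wrist_force: [1.0, 0.3, -0.0]
finger_gap: 0.346
grasp_force: 30.0
[0.6407 0.1304 0.1431] pred [274.4 255.3]
[177, 176, 177, 176, 176, 176, 175, 176, 176, 170, 151, 108, 68, 53, 50, 50, 51, 56, 57, 57, 60, 56, 58, 55, 61, 82, 127, 162, 173, 176, 176, 177, 177, 178, 177, 178, 177, 177, 177, 177, 177, 176, 178, 177, 178, 176, 177, 177, 177, 175, 156, 112, 66, 49, 45, 46, 47, 46, 51, 55, 55, 55, 55, 54, 53, 51, 61, 83, 108, 117, 122, 122, 130, 138, 146, 153, 158, 161, 166, 166]
[149, 151, 151, 149, 151, 150, 148, 134, 109, 78, 58, 52, 52, 50, 52, 51, 54, 53, 56, 57, 57, 56, 51, 62, 95, 137, 164, 175, 176, 176, 177, 178, 177, 177, 177, 177, 178, 177, 177, 177, 177, 177, 178, 176, 177, 177, 177, 177, 178, 177, 178, 178, 177, 177, 171, 157, 120, 79, 54, 51, 53, 53, 54, 56, 55, 54, 54, 52, 50, 53, 52, 65, 91, 122, 141, 146, 151, 150, 150, 150]
pos [0.6407 0.1304 0.1431] tool-y dir 1.571 shift cm [  3.11 -30.38   0.32]
```

The collar is held level at gap 0.346. Its bore sits 0.9 mm further out than the spacer's, so I aim the tool at x=0.6088, y=−0.1733.

```bash
python3 -m creep '20 0.2 -1.5 0 0;20 0.3 -2.5 0 0;20 0.3 -3.2 0 0;20 0.4 -3.5 0 0;20 0.4 -3.5 0 0;20 0.4 -3.5 0 0;20 0.4 -3.5 0 0;20 0.3 -3 0 0'
python3 -m creep '20 0.3 -2.6 0 0;20 0.25 -2 0 0;20 0 -1.2 0 0;20 0 -0.37 0 0;20 0 0 1 0;20 0 0 1.2 0;20 0 0 1 0;20 0 0 0 0'
python3 -m creep '20 0 0 0.5 0;20 0 0 0.3 0;20 0 0 0.3 0;20 0 0 0 0;20 0 0 0 0;20 0 0 0 0;20 0 0 0 0;20 0 0 0 0'
python3 - <<'E'
from h import *
w=grab_frame("wrist");go([.6088,-.1733,.0643])
cv2.imwrite("pics/w13.png",cv2.resize(w["color"][200:300,200:350],None,fx=5,fy=5))
E
```

```text
time_s: 35.92
position: [0.6132, -0.1145, 0.1439]
ee_rot: [0.0, 1.0, -0.0, -0.0]
wrist_force: [-0.3, 0.3, 0.2]
finger_gap: 0.344
grasp_force: 30.0
time_s: 36.58
position: [0.6074, -0.1717, 0.1089]
ee_rot: [-0.001, 1.0, 0.001, -0.002]
wrist_force: [1.2, -0.2, -1.6]
finger_gap: 0.345
grasp_force: 30.0
time_s: 37.25
position: [0.6088, -0.1734, 0.1014]
ee_rot: [-0.0, 1.0, -0.0, 0.0]
wrist_force: [-0.6, -0.7, -0.9]
finger_gap: 0.343
grasp_force: 30.0
pos [ 0.6088 -0.1733  0.1013] tool-y dir 1.571 shift cm [-0.   0.   3.7]
```

View pics/w13.png

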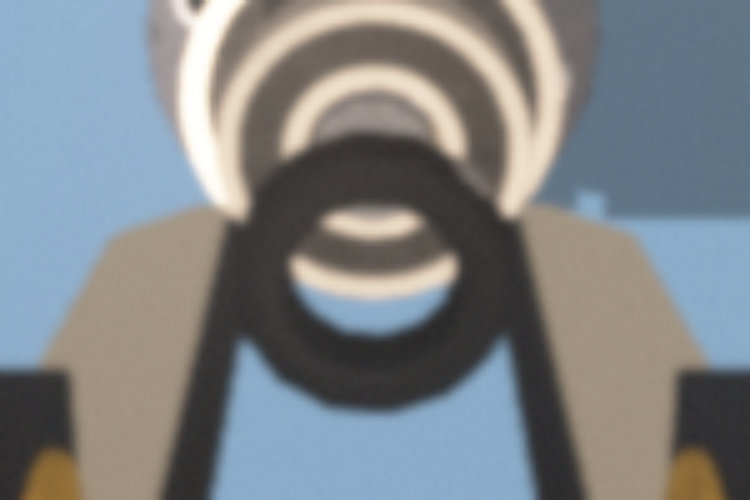

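The small bearing lies flat and concentric on the axle. The collar's bore (373,283) lines up with the axle column (374). Threading the collar.

```bash
python3 -m creep '20 0 0 0.5 0;20 0 0 0.5 0;20 0 0 0.5 0;20 0 0 0.4 0;20 0 0 0.2 0;20 0 0 0.2 0;20 0 0 0.2 0;20 0 0 0 0'
python3 -m creep '20 0 0 0.2 0;20 0 0 0.15 0;20 0 0 0.15 0;20 0 0 0.1 0;20 0 0 0.1 0;20 0 0 0 0;20 0 0 0 0;20 0 0 0 0'
```

```text
time_s: 37.97
position: [0.6085, -0.1733, 0.0757]
ee_rot: [-0.0, 1.0, 0.0, -0.0]
wrist_force: [-0.2, 0.3, 0.1]
finger_gap: 0.345
grasp_force: 30.0
time_s: 38.63
position: [0.6087, -0.1733, 0.0692]
ee_rot: [-0.0, 1.0, -0.0, 0.0]
wrist_force: [0.2, 0.9, -1.0]
finger_gap: 0.346
grasp_force: 30.0
```

```bash
python3 -m creep '20 0 0 0.1 0;20 0 0 0.1 0;20 0 0 0.1 0;20 0 0 0.1 0;20 0 0 0 0;20 0 0 0 0;20 0 0 0 0;20 0 0 0 0'
python3 -m creep '20 0 0 0.05 0;20 0 0 0 0;20 0 0 0.05 0;20 0 0 0 0;20 0 0 0.05 0;20 0 0 0 0;20 0 0 0 0;20 0 0 0 0'
```

```text
time_s: 39.3
position: [0.6087, -0.1733, 0.0652]
ee_rot: [-0.0, 1.0, -0.0, 0.0]
wrist_force: [0.4, -0.0, -1.1]
finger_gap: 0.342
grasp_force: 30.0
time_s: 39.97
position: [0.6087, -0.1733, 0.0637]
ee_rot: [-0.0, 1.0, -0.0, 0.0]
wrist_force: [-0.5, 0.1, -0.9]
finger_gap: 0.346
grasp_force: 30.0
```

```bash
python3 -m creep '20 0 0 0.05 0;20 0 0 0 0;20 0 0 0.05 0;20 0 0 0 0;20 0 0 0 0;20 0 0 0 0;20 0 0 0 0;20 0 0 0 0'
```

```text
time_s: 40.63
position: [0.6089, -0.1734, 0.0634]
ee_rot: [-0.0, 1.0, -0.0, 0.0]
wrist_force: [-2.8, 1.2, 7.6]
finger_gap: 0.346
grasp_force: 30.0
```

Collar home, contact at 0.0634 with 8 N. Releasing, lifting, moving aside, and checking the stack numerically.

```bash
python3 -m creep '75 0 0 -0.1 0;75 0 0 0 0;75 0 0 0 0;75 0 0 0 0;75 0 0 -1 0;75 0 0 -2 0;75 0 0 -2 0;75 0 0 -2 0'
python3 -m creep '75 -0.8 0 -1 0;75 -1.2 0 0 0;75 -1.2 0 0 0;75 -0.9 0 0 0;75 0 0 0 0;75 0 0 0 0;75 0 0 0 0;75 0 0 0 0'
python3 - <<'E'
from h import *
w=grab_frame("wrist");cv2.imwrite("pics/w14.png",w["color"]);print(state()["position"].round(4))
ax=np.array([.6068,-.1726])
for z,d in((.083,.034),(.083,.020),(.073,.047),(.049,.062)):
    # image of ideal circle, compare with edges along 4 spokes
    pr=lambda r,a:proj(w,[ax[0]+r*np.cos(a),ax[1]+r*np.sin(a),z])
    print("ideal",z,d,[pr(d/2,a).round(1).tolist() for a in(0,np.pi/2,np.pi,-np.pi/2)])
c=proj(w,[*ax,.083]);g=cv2.cvtColor(w["color"],cv2.COLOR_BGR2GRAY);print(c.round(1))
r,q=int(c[1]),int(c[0])
print("row",r,"from col",q-50,[int(v) for v in g[r,q-50:q+51]])
print("col",q,"from row",r-60,[int(v) for v in g[r-60:r+45,q]])
E
```

```text
time_s: 41.3
position: [0.6086, -0.1733, 0.1351]
ee_rot: [-0.0, 1.0, -0.0, -0.0]
wrist_force: [0.4, 0.2, 0.1]
finger_gap: 0.748
grasp_force: 0.0
time_s: 41.97
position: [0.6492, -0.1733, 0.1438]
ee_rot: [-0.0, 1.0, 0.0, -0.0]
wrist_force: [0.9, -0.5, 0.1]
finger_gap: 0.75
grasp_force: 0.0
[ 0.6493 -0.1733  0.1438]
ideal 0.083 0.034 [[274.4, 188.0], [295.7, 167.1], [274.3, 145.3], [253.0, 167.1]]
ideal 0.083 0.02 [[274.4, 179.5], [286.9, 167.1], [274.3, 154.4], [261.8, 167.1]]
ideal 0.073 0.047 [[274.4, 193.0], [302.7, 165.3], [274.3, 136.2], [246.0, 165.4]]
ideal 0.049 0.062 [[274.4, 195.0], [308.6, 161.7], [274.3, 126.2], [240.1, 161.7]]
[274.3 167.1]
row 167 from col 224 [171, 170, 171, 170, 172, 173, 169, 170, 171, 168, 162, 154, 155, 158, 160, 182, 230, 252, 255, 254, 251, 232, 241, 254, 255, 253, 239, 182, 138, 118, 102, 98, 100, 97, 87, 79, 74, 83, 118, 172, 215, 226, 226, 226, 226, 230, 239, 244, 239, 223, 212, 223, 237, 243, 232, 201, 180, 176, 176, 175, 167, 148, 114, 89, 87, 85, 83, 75, 71, 68, 68, 76, 92, 148, 227, 252, 254, 252, 238, 201, 199, 211, 212, 202, 181, 156, 124, 106, 103, 103, 108, 110, 112, 110, 110, 111, 111, 112, 112, 113, 111]
col 274 from row 107 [173, 173, 172, 172, 172, 172, 171, 163, 149, 147, 151, 153, 155, 155, 155, 156, 158, 159, 160, 163, 175, 225, 252, 254, 254, 252, 223, 153, 124, 118, 137, 207, 249, 254, 254, 249, 210, 146, 122, 98, 79, 77, 82, 83, 81, 80, 82, 88, 120, 166, 191, 200, 201, 200, 199, 200, 210, 230, 243, 238, 212, 180, 193, 227, 243, 241, 225, 208, 204, 197, 177, 133, 87, 66, 66, 67, 68, 67, 69, 71, 71, 82, 102, 141, 185, 211, 224, 240, 248, 239, 192, 162, 165, 170, 170, 171, 169, 169, 169, 169, 170, 168, 169, 168, 168]
```

The measured edges of collar, small bearing and large bearing match the ideal fully seated stack to within 1–2 px, and the axle end shows inside the collar. Handing in.

```bash
python3 -c "
from bench import *
print(hand_in())"
```

```text
the job is handed in; nothing more can be done
None
```

I stacked the large bearing, spacer, small bearing and collar on the axle in that order, felt each one seat at its expected height, released everything and handed the job in at about 42 s. The result of the judging was not shown. The gripper's fingertips proved to be about 12 mm behind the TCP rather than 14 mm ahead of it. My first grasp closed empty because of that, and I corrected for it from then on.

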